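# Stop the gear rig and set its brake through the guard window

### The arm

A 7-joint arm with a two-finger parallel gripper is mounted at the origin on the work surface. World frame = base frame: x ahead of the robot, y to its left, z up, the work surface at z = 0. Lengths are in m, angles in rad, forces in N, time in s.
With the tool pointing down it reaches from about 0.4 to 0.85 m from the base axis. Payload 4.5 kg.
Tool frame: the origin (TCP) lies at the very end of the fingers, on their centre line; the grasp point (between the pads) lies 19 mm behind it; z points along the fingers, y is the line along which they close (so a half turn about z gives the same grasp; the last joint's range is limited). The gripper opens to 85 mm and grips with 20 to 120 N. Pads are 22 mm wide; open, the fingers measure 114 mm over their backs; the gripper's body (76 mm by 85 mm) begins 54 mm behind the grasp point. The pads swing forward as they close: fully open they stand 13 mm farther back than shut.
Start: joints at [1.248, 0.689, -0.195, 1.565, 0.157, 0.902, -0.215], TCP at [0.218, -0.586, 0.231] pointing down, gripper open.
Joint ranges: [-3.01, 3.01], [-0.46, 2.08], [-1.47, 1.51], [0.13, 2.56], [-1, 4.14], [0.04, 2.09], [-2.66, 2.66]. Speed limits (rad/s): [2.57, 2.57, 3.14, 3.14, 3.14, 3.14, 3.14].

### API

Orientations are given as a 3x3 rotation matrix whose columns are the frame's x, y, z axes.
In Python, from station import arm, grab_frame, camera_model, boxes_of gives the robot as it stands. The module is installed in compiled form; this text tells all that it offers.
- The arm moves only by the shell command python3 -m jog 'ROWS'. ROWS is JSON, a list of rows, each an object of numbers: "grip": the finger opening in cm, from 0 to 8.54; "tx", "ty", "tz": the shift along the tool's x, y, z in cm; "spin": the turn about the tool's z in degrees. In form: [{"grip": .., "tx": .., "ty": .., "tz": .., "spin": ..}, ...]. A call has 1 to 8 rows; each row shifts and turns the commanded pose from where the row before left it, along the tool's axes as they then stand; what a row does not reach is not made up. A row lasts 1/12 s, in which the tool goes at most 41.7 mm and 7.16 degrees, less where a joint would pass 70% of its speed; a pose out of reach is approached as far as the arm can. A call is refused whole if a number of a shift passes 4.17 or a number of a turn 7.16, either way. A call with a gripper value outside its range is refused whole. The fingers move at their own pace and stop on an object; the grip force is fixed at half the most. Time passes only in rows, so rows that do not move let the fingers close. It gives the time, the measured TCP pose, the force, the opening and the grip force at its end, in the units of the state.
- arm.state(): the state, without advancing time (a new reading comes with each control period).
- grab_frame(name): name is "scene" or "top"; returns (picture, depth): 384x512x3 uint8, red, green, blue; 384x512 float32, m along the optical axis (not along the pixel's ray), 0 where there is no reading.
- camera_model(name): a dict with "fx", "fy", "cx", "cy" (pixels), "rvec" (rotation vector, rad) and "tvec" (3), from world to camera coordinates, as OpenCV has them. Camera axes: x right, y down, z forward; pixel columns grow to the right and rows downward; lengths in m; the calibration is good to about 2 mm. A picture is of the moment at which its call begins. camera_model takes no time and is no camera call.
- arm.close_job(): hands the job in; it is judged then, once.
Trained networks look in the newest picture that a camera, given by its name, has taken for a name from the list of things; names that differ only in an ending like _2 or _b are one class to them, and where a whole thing is asked for, a point or a joint stands for the part that bears it (a point fixed in the world has none). Each returns a list of dicts, best first, with "score" (0 to 1); they miss things now and then, are a little off and sometimes report something else, mostly with a low value. They report only what shows in the picture. A call takes as long as a camera call.
- boxes_of(name, camera): "at" ([x, y, z] in m, in world coordinates, good to about 4 mm: the middle of the surface that is visible of it).
The state is a dict: "clock": time; "q": joint angles; "qvel": joint speeds; "joint_torque": joint torques, N m; "ee_pos": TCP position; "tool_rot": TCP orientation; "ft_force": force on the tool from outside, world axes, zero at the start; "torque": the same for the moment, N m; "opening": finger opening in m; "grip_force": force on a finger pad.
Only numpy, scipy, OpenCV 4.12 (cv2) and the standard library are available. Lean on these libraries where they do the work, as an engineer would, in place of code of your own. Each camera call takes 0.05 s, during which the arm holds its last target. There are 200 camera calls.

### The job

Shut down the gear test rig: first push the wide stop button on the control box all the way in, then reach down through the window in the guard and press the brake lever under it all the way down, so that it stays down, and draw back out. Do not touch the guard at any time, do not press the narrow start button, and leave the loose parts and tools lying as they are; nothing is to be picked up.

Things in the scene. Friction and masses are not known exactly. Their poses are not given: they have to be found in the camera images.
- stop_button_top (a point): Centre of the top face of the stop button: a grey round cap, 42 mm across, the wider of the two on the control box (a grey steel box 100 x 170 mm, 55 mm high, bolted to the table left of the rig). The button points up, its top 77 mm above the table and 10 mm above the dark collar around it; it may be at either end of the box, and it sinks 6 mm straight down against a spring (about 4 N when fully in) and comes back up when let go.
- stop_button (a joint): Travel of the stop button in m: 0 out, 0.006 fully pressed in.
- start_button_top (a point): Centre of the top face of the narrow start button, 18 mm across, 84 mm from the stop button on the same box. Must not be pressed.
- start_button (a joint): Travel of the start button in m: 0 out, 0.005 fully pressed in.
- window (a point): Centre of the window, at the upper face of the guard's top sheet (160 mm above the table). The window is a rectangular cutout, 100 mm along this frame's x and 120 mm along its y, in a level steel sheet 4 mm thick. z points up; x points roughly away from the robot and turns with the rig.
- guard: The guard: a fixed closed box, 224 x 264 mm (its x and y, same directions as the window's), with clear plastic sides, aluminium corner posts and a steel top sheet at 160 mm above the table, open only at the window. Origin on the base plate (15 mm above the table) under the centre of the window. The aluminium motor (up to 118 mm above the table) stands next to it at its -y side, on the same base plate.
- brake_pad (a point): Centre of the top face of the brake lever's white pressing pad, 36 x 36 mm and 10 mm thick, which lies under the window, not always under its middle. x of this frame points from the pad towards the hinge (75 mm away, on the far side, roughly away from the robot), y along the hinge axis. When the lever is up the pad's top is about 15 mm below the top of the guard; fully down it is about 40 mm below.
- brake_lever (a joint): Angle of the brake lever in rad: 0 fully up, 0.34 fully down (against its stop). The pad sinks about 25 mm in all. The lever is stiff (about 5 N at the pad) and stays where it is left.
- loose_gear: Loose steel gear wheel, 64 mm across, 20 mm high, lying flat in front of the control box. Origin under its centre. Leave it alone.
- collar: Loose steel ring, 34 mm across, 14 mm high, on the rig's base plate in front of the motor. Origin under its centre. Leave it alone.
- bearing: Loose steel bearing ring, 48 mm across, 14 mm high, on the table between the loose gear and the screwdriver. Origin under its centre. Leave it alone.
- screwdriver: Loose screwdriver, 170 mm long, lying along x between the rig and the control box. Origin under its middle. Leave it alone.
- wrench: Loose wrench, 160 mm long, lying beyond the control box. Origin under its middle. Leave it alone.
- jar: Loose clear jar, 64 mm across, 100 mm high, standing at the far edge of the table. Origin under its centre. Leave it alone.
- bracket: Loose green plastic angle bracket, 60 x 40 mm, 46 mm high, on the table beyond the screwdriver. Origin under its centre. Leave it alone.

How it is judged:
By the outcome, as a careful person would: the job done as asked, in the order asked, and still so for the second after the job is handed in, with the robot touching nothing.
It also fails if it takes over 40 s, if anything falls off the work surface, if the arm or the gripper's body presses on something with over 40 N, if the wrist force passes 120 N, or if a joint passes its speed limit or range.

## Working session

There is one attempt and no reset: what is moved stays moved. The work goes in short steps, Python scripts to look and compute and a shell command to move; the robot and the scene stay as the last step left them, time stands still between calls to the robot, and variables do not carry over. Pictures are saved under pics/ and viewed, at most 10 in all, crops included, and the job is handed in when it is done.

```bash
mkdir -p pics; cat > h.py <<'E'
import numpy as np,cv2
from station import arm,grab_frame,camera_model,boxes_of
def cloud(name,d):
    m=camera_model(name);v,u=np.indices(d.shape)
    c=np.stack([(u-m['cx'])/m['fx']*d,(v-m['cy'])/m['fy']*d,d],-1)
    R=cv2.Rodrigues(np.array(m['rvec'],float))[0]
    return (c-np.array(m['tvec']).ravel())@R
E
python3 - <<'E'
from h import *
np.set_printoptions(precision=4,suppress=True)
for c in("scene","top"):
    p,d=grab_frame(c);cv2.imwrite(f"pics/{c}0.png",p[...,::-1]);np.savez(f"{c}0",p=p,d=d)
    for n in("stop_button_top","start_button_top","window","brake_pad","guard"):
        print(c,n,[(np.round(b['at'],4).tolist(),round(b['score'],2)) for b in boxes_of(n,c)[:3]])
s=arm.state();print(s['clock'],s['ee_pos'],s['tool_rot'],s['ft_force'],s['opening'])
E
```

```text
scene stop_button_top [([0.5228, 0.3278, 0.0791], 0.63)]
scene start_button_top [([0.3513, 0.2973, 0.0193], 0.72), ([0.8203, 0.1345, 0.0995], 0.5), ([0.5137, 0.4097, 0.0789], 0.45)]
scene window [([0.5649, -0.1888, 0.1604], 0.97)]
scene brake_pad [([0.4953, -0.2027, 0.1429], 0.63)]
scene guard [([0.5632, -0.1884, 0.1581], 0.73)]
top stop_button_top [([0.517, 0.3253, 0.0757], 0.8)]
top start_button_top [([0.4487, -0.3927, 0.0279], 0.51), ([0.5124, 0.4098, 0.08], 0.43)]
top window [([0.4962, -0.1813, 0.1564], 0.69)]
top brake_pad [([0.4927, -0.1942, 0.1396], 0.62), ([0.3614, 0.2179, 0.0169], 0.32), ([0.7964, 0.1319, 0.0951], 0.27)]
top guard [([0.4951, -0.1798, 0.1595], 0.7)]
0.6 [ 0.2183 -0.5856  0.2313] [[ 0.937   0.3494  0.    ]
 [ 0.3494 -0.937  -0.0001]
 [-0.      0.0001 -1.    ]] [ 0.5442 -0.4134  0.2802] 0.08563304205955526
```

View pics/scene0.png

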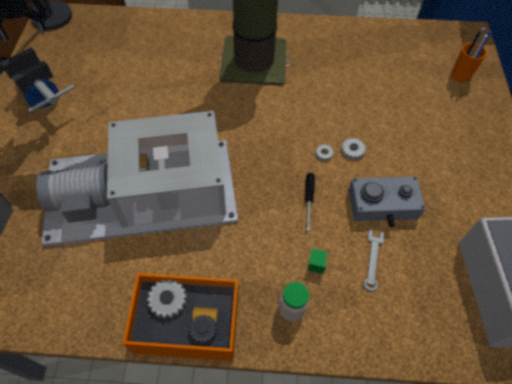

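View pics/top0.png

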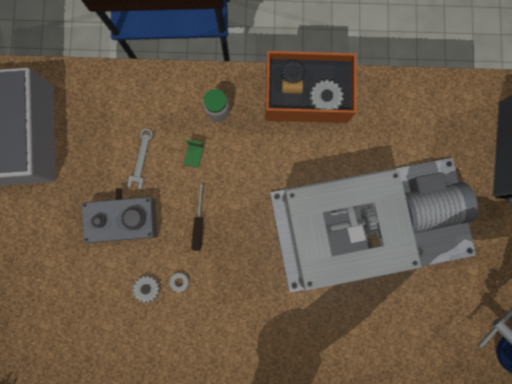

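```bash
python3 - <<'E'
from h import *
np.set_printoptions(precision=4,suppress=True)
f=np.load("top0.npz");P=cloud("top",f['d']);ok=f['d']>0
def rep(n,m):
    q=P[m&ok][:,:2].astype(np.float32); print(n,len(q),cv2.minAreaRect(q),q.mean(0),np.median(P[m&ok][:,2]))
x,y,z=P[...,0],P[...,1],P[...,2]
rep("stop",(abs(z-.077)<.006)&(abs(x-.517)<.035)&(abs(y-.326)<.035))
rep("start",(abs(z-.08)<.008)&(abs(x-.512)<.02)&(abs(y-.41)<.02))
g=(abs(z-.160)<.006)&(abs(x-.5)<.2)&(abs(y+.18)<.2);rep("guardtop",g)
w=(z<.15)&(abs(x-.496)<.06)&(abs(y+.19)<.07);rep("hole",w)
pad=(abs(z-.143)<.008)&(abs(x-.496)<.06)&(abs(y+.19)<.07)&(f['p'].min(-1)>170);rep("pad",pad)
E
```

```text
stop 259 ((0.5178229808807373, 0.3293849229812622), (0.05160760506987572, 0.047150999307632446), 29.227344512939453) [0.5163 0.3286] 0.07788906950663345
start 51 ((0.5102110505104065, 0.4119928777217865), (0.024046503007411957, 0.019741907715797424), 9.055214881896973) [0.5084 0.412 ] 0.07728793909172393
guardtop 9322 ((0.49936121702194214, -0.1880800575017929), (0.22457975149154663, 0.2652532160282135), 12.033802032470703) [ 0.4976 -0.1869] 0.16155404641475468
hole 2118 ((0.4973149299621582, -0.20300081372261047), (0.11304953694343567, 0.11958220601081848), 9.408866882324219) [ 0.4996 -0.2037] 0.049723771085254394
pad 0 ((0.0, 0.0), (0.0, 0.0), 0.0) [nan nan] nan<stdin>:5: RuntimeWarning: Mean of empty slice.
  ret = um.true_divide(
  return _methods._mean(a, axis=axis, dtype=dtype,
  ret = ret.dtype.type(ret / rcount)
```

Scene view is from the far side: window around (163,152) with the white pad at (160,152). Top view: window ~(352,230), pad ~(357,233), stop button (133,216), start button (98,220).

```bash
python3 - <<'E'
from h import *
np.set_printoptions(precision=4,suppress=True)
f=np.load("top0.npz");P=cloud("top",f['d']);p=f['p'];z=P[...,2]
print(p[233,357],P[233,357])
g=((abs(z-.160)<.007)&(f['d']>0)).astype(np.uint8);g[:, :270]=0;g[:,425:]=0
cs,h=cv2.findContours(g,cv2.RETR_CCOMP,cv2.CHAIN_APPROX_NONE)
for c,k in zip(cs,h[0]):
    if len(c)>60:
        q=c[:,0];W=P[q[:,1],q[:,0]][:,:2].astype(np.float32);b=np.ones(len(W),bool)
        print(k[3],len(c),cv2.boundingRect(c),cv2.minAreaRect(W))
for n in("top","scene"):
    f=np.load(n+"0.npz");P=cloud(n,f['d']);p=f['p'];z=P[...,2]
    m=(abs(P[...,0]-.5)<.06)&(abs(P[...,1]+.19)<.07)&(abs(z-.144)<.012)&(z<.154)&(f['d']>0)
    m&=p.min(-1)>p[m].min(-1).max()*.75
    W=P[m].astype(np.float32);print(n,len(W),cv2.minAreaRect(W[:,:2]),np.median(W,0))
p=np.load("top0.npz")['p'];cv2.imwrite("pics/c1.png",np.hstack([cv2.resize(p[190:270,310:400,::-1],None,fx=5,fy=5,interpolation=2),cv2.resize(np.load("scene0.npz")['p'][120:200,130:195,::-1],None,fx=5,fy=5,interpolation=2)]))
E
```

```text
[154 152 152] [ 0.49   -0.2017  0.1442]
-1 423 (285, 170, 136, 120) ((0.49936121702194214, -0.1880800575017929), (0.22457975149154663, 0.2652532160282135), 12.033802032470703)
0 192 (321, 201, 63, 56) ((0.49948158860206604, -0.18792890012264252), (0.10415022820234299, 0.1257227659225464), 12.076057434082031)Traceback (most recent call last):
  File "<stdin>", line 15, in <module>
cv2.error: OpenCV(4.12.0) /io/opencv/modules/imgproc/src/convhull.cpp:143: error: (-215:Assertion failed) total >= 0 && (depth == CV_32F || depth == CV_32S) in function 'convexHull'
```

```bash
python3 - <<'E'
from h import *
np.set_printoptions(precision=4,suppress=True)
a=np.radians(12);R=np.array([[np.cos(a),np.sin(a)],[-np.sin(a),np.cos(a)]]);c=np.array([.4995,-.188])
for n in("top","scene"):
    f=np.load(n+"0.npz");P=cloud(n,f['d']);p=f['p'];z=P[...,2]
    L=(P[...,:2]-c)@R.T
    m=(abs(L[...,0])<.046)&(abs(L[...,1])<.056)&(abs(z-.144)<.01)&(f['d']>0)
    W=P[m].astype(np.float32);l=L[m]; print(n,len(W),np.sort(p[m].min(-1))[::8])
    m2=p[m].min(-1)>120
    if m2.sum()>3: print(cv2.minAreaRect(W[m2][:,:2]),np.median(W[m2],0),np.percentile(l[m2],[2,98],axis=0))
p=np.load("top0.npz")['p'];A=cv2.resize(p[190:270,310:400,::-1],None,fx=4,fy=4,interpolation=2);B=cv2.resize(np.load("scene0.npz")['p'][120:200,120:200,::-1],None,fx=4,fy=4,interpolation=2)
cv2.imwrite("pics/c1.png",np.hstack([A,B]))
E
```

```text
top 362 [ 89  99 104 110 114 116 118 119 121 122 124 125 126 127 127 128 128 129
 131 136 140 142 144 146 147 149 150 151 152 152 152 152 152 152 152 153
 153 153 153 153 153 153 153 153 154 154]Traceback (most recent call last):
  File "<stdin>", line 10, in <module>
cv2.error: OpenCV(4.12.0) /io/opencv/modules/imgproc/src/convhull.cpp:143: error: (-215:Assertion failed) total >= 0 && (depth == CV_32F || depth == CV_32S) in function 'convexHull'
```

```bash
python3 - <<'E'
from h import *
np.set_printoptions(precision=4,suppress=True)
a=np.radians(12);R=np.array([[np.cos(a),np.sin(a)],[-np.sin(a),np.cos(a)]]);c=np.array([.4995,-.188])
for n in("top","scene"):
    f=np.load(n+"0.npz");P=cloud(n,f['d']);p=f['p'];z=P[...,2]
    L=(P[...,:2]-c)@R.T
    m=(abs(L[...,0])<.046)&(abs(L[...,1])<.056)&(abs(z-.144)<.01)&(f['d']>0)&(p.min(-1)>140)
    print(n,m.sum(),cv2.minAreaRect(np.ascontiguousarray(P[m][:,:2],np.float32)),np.median(P[m],0),np.percentile(L[m],[2,98],axis=0).ravel())
p=np.load("top0.npz")['p'];A=cv2.resize(p[190:270,310:400,::-1],None,fx=4,fy=4,interpolation=2);B=cv2.resize(np.load("scene0.npz")['p'][120:200,120:200,::-1],None,fx=4,fy=4,interpolation=2)
cv2.imwrite("pics/c1.png",np.hstack([A,B]))
E
```

```text
top 201 ((0.48859021067619324, -0.20029540359973907), (0.03283119574189186, 0.031997356563806534), 13.55030632019043) [ 0.488  -0.1996  0.1434] [-0.0285 -0.0249  0.0024  0.0058]
scene 161 ((0.4932970404624939, -0.20108424127101898), (0.034862637519836426, 0.032312970608472824), 7.1875739097595215) [ 0.493  -0.2011  0.1414] [-0.0252 -0.0273  0.0055  0.0039]
```

View pics/c1.png

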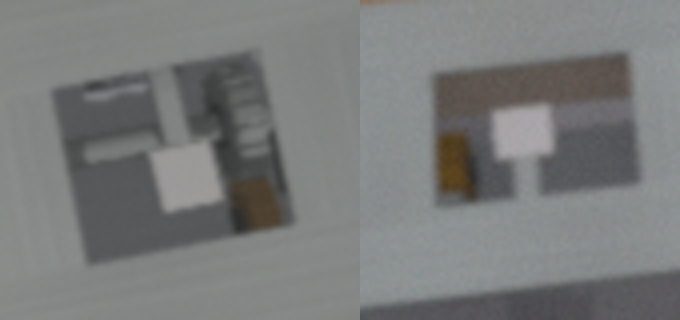

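Pad at about (0.491, -0.2005, 0.143), 36 mm wide, and the window centre at (0.4995, -0.188) turned 12°. There is ample clearance for closed fingers. The first move goes up and towards the button.

```bash
python3 -m jog '[{"grip":0,"tz":-2},{"grip":0,"tz":-2},{"grip":0,"tx":2.6,"ty":-2.1},{"grip":0,"tx":2.6,"ty":-2.1},{"grip":0,"tx":2.6,"ty":-2.1},{"grip":0,"tx":2.6,"ty":-2.1},{"grip":0,"tx":2.6,"ty":-2.1},{"grip":0,"tx":2.6,"ty":-2.1}]'
```

```text
invalid input
```

```bash
python3 -m jog '[{"grip":0,"tx":2.6,"ty":-2.1},{"grip":0,"tx":2.6,"ty":-2.1},{"grip":0,"tx":2.6,"ty":-2.1},{"grip":0,"tx":2.6,"ty":-2.1},{"grip":0,"tx":2.6,"ty":-2.1},{"grip":0,"tx":2.6,"ty":-2.1},{"grip":0,"tx":2,"ty":-3},{"grip":0,"tx":2,"ty":-3}]'; python3 -c "
from h import *
s=arm.state();print(s['q'],s['ee_pos'],s['tool_rot'])"
```

```text
[ 1.24776627  0.68908751 -0.19460572  1.56532928  0.15731789  0.90249816
 -0.21508886] [ 0.21834163 -0.58563202  0.23131684] [[ 9.36990433e-01  3.49355016e-01  2.06308661e-05]
 [ 3.49355017e-01 -9.36990431e-01 -6.08190388e-05]
 [-1.91651221e-06  6.41943541e-05 -9.99999998e-01]]invalid input
```

```bash
python3 -m jog '[{"grip":0,"tx":0,"ty":0,"tz":-2,"spin":0},{"grip":0,"tx":0,"ty":0,"tz":-2,"spin":0},{"grip":0,"tx":2.6,"ty":-2.1,"tz":0,"spin":0},{"grip":0,"tx":2.6,"ty":-2.1,"tz":0,"spin":0},{"grip":0,"tx":2.6,"ty":-2.1,"tz":0,"spin":0},{"grip":0,"tx":2.6,"ty":-2.1,"tz":0,"spin":0},{"grip":0,"tx":2.6,"ty":-2.1,"tz":0,"spin":0},{"grip":0,"tx":2.6,"ty":-2.1,"tz":0,"spin":0}]'
```

```text
clock: 1.27
ee_pos: [0.3211, -0.4117, 0.2715]
tool_rot: [[0.937, 0.349, 0.0], [0.349, -0.937, -0.0], [0.0, 0.001, -1.0]]
ft_force: [0.6, 0.9, 0.4]
opening: -0.0002
grip_force: 0.0
```

```bash
python3 -m jog '[{"grip":0,"tx":2.2,"ty":-3.1,"tz":0,"spin":0},{"grip":0,"tx":2.2,"ty":-3.1,"tz":0,"spin":0},{"grip":0,"tx":2.2,"ty":-3.1,"tz":0,"spin":0},{"grip":0,"tx":2.2,"ty":-3.1,"tz":0,"spin":0},{"grip":0,"tx":2.2,"ty":-3.1,"tz":0,"spin":0},{"grip":0,"tx":2.2,"ty":-3.1,"tz":0,"spin":0},{"grip":0,"tx":2.2,"ty":-3.1,"tz":0,"spin":0},{"grip":0,"tx":2.2,"ty":-3.1,"tz":0,"spin":0}]'
```

```text
clock: 1.93
ee_pos: [0.3991, -0.1175, 0.2716]
tool_rot: [[0.937, 0.349, 0.001], [0.349, -0.937, -0.0], [0.001, 0.001, -1.0]]
ft_force: [0.6, 0.0, 1.2]
opening: -0.0003
grip_force: 0.0
```

```bash
python3 -m jog '[{"grip":0,"tx":2.2,"ty":-3.1,"tz":0,"spin":0},{"grip":0,"tx":2.2,"ty":-3.1,"tz":0,"spin":0},{"grip":0,"tx":2.2,"ty":-3.1,"tz":0,"spin":0},{"grip":0,"tx":2.2,"ty":-3.1,"tz":0,"spin":0},{"grip":0,"tx":2.2,"ty":-3.1,"tz":0,"spin":0},{"grip":0,"tx":2.2,"ty":-3.1,"tz":0,"spin":0},{"grip":0,"tx":2.2,"ty":-3.1,"tz":0,"spin":0},{"grip":0,"tx":2.2,"ty":-3.1,"tz":0,"spin":0}]'
```

```text
clock: 2.6
ee_pos: [0.4773, 0.1766, 0.2715]
tool_rot: [[0.937, 0.35, 0.001], [0.35, -0.937, -0.0], [0.001, 0.0, -1.0]]
ft_force: [-0.0, -0.4, 0.3]
opening: 0.0001
grip_force: 0.0
```

```bash
python3 -m jog '[{"grip":0,"tx":2.25,"ty":-3.18,"tz":0,"spin":0},{"grip":0,"tx":2.25,"ty":-3.18,"tz":0,"spin":0},{"grip":0,"tx":2.25,"ty":-3.18,"tz":0,"spin":0},{"grip":0,"tx":2.25,"ty":-3.18,"tz":0,"spin":0},{"grip":0,"tx":0,"ty":0,"tz":4,"spin":0},{"grip":0,"tx":0,"ty":0,"tz":4,"spin":0},{"grip":0,"tx":0,"ty":0,"tz":4,"spin":0},{"grip":0,"tx":0,"ty":0,"tz":4,"spin":0}]'; python3 - <<'E'
from h import *
a,d=grab_frame("scene");b,_=grab_frame("top")
cv2.imwrite("pics/c2.png",np.hstack([cv2.resize(a[110:240,310:450,::-1],(400,371)),cv2.resize(b[150:280,60:200,::-1],(400,371))]))
E
```

```text
clock: 3.27
ee_pos: [0.5171, 0.3255, 0.1099]
tool_rot: [[0.937, 0.35, 0.001], [0.35, -0.937, 0.001], [0.001, -0.0, -1.0]]
ft_force: [0.5, -0.2, -1.0]
opening: -0.0004
grip_force: 0.0
```

View pics/c2.png

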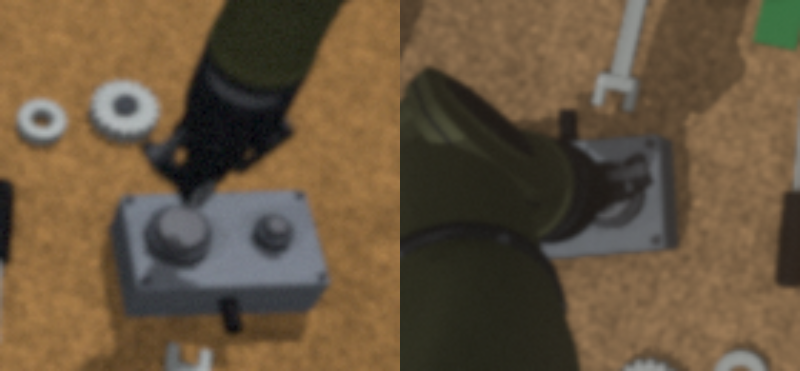

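The tip stands above the stop button, the left cap at crop (180,235), and well clear of the start button at crop (272,232). Now press in small steps.

```bash
python3 -m jog '[{"grip":0,"tx":0,"ty":-0.1,"tz":1.5,"spin":0},{"grip":0,"tx":0,"ty":-0.1,"tz":1.3,"spin":0},{"grip":0,"tx":0,"ty":0,"tz":0.3,"spin":0},{"grip":0,"tx":0,"ty":0,"tz":0.3,"spin":0},{"grip":0,"tx":0,"ty":0,"tz":0.3,"spin":0},{"grip":0,"tx":0,"ty":0,"tz":0,"spin":0}]'
```

```text
clock: 3.87
ee_pos: [0.5169, 0.3275, 0.0752]
tool_rot: [[0.937, 0.349, 0.002], [0.349, -0.937, 0.001], [0.002, -0.0, -1.0]]
ft_force: [-0.3, -0.3, 2.1]
opening: -0.0006
grip_force: 1.0
```

```bash
python3 -m jog '[{"grip":0,"tx":0,"ty":0,"tz":0.2,"spin":0},{"grip":0,"tx":0,"ty":0,"tz":0.2,"spin":0},{"grip":0,"tx":0,"ty":0,"tz":0.1,"spin":0},{"grip":0,"tx":0,"ty":0,"tz":0,"spin":0}]'
```

```text
clock: 4.2
ee_pos: [0.517, 0.3276, 0.071]
tool_rot: [[0.937, 0.349, 0.002], [0.349, -0.937, 0.001], [0.002, -0.0, -1.0]]
ft_force: [-1.1, -0.7, 11.1]
opening: -0.0004
grip_force: 5.7
```

```bash
python3 -m jog '[{"grip":0,"tx":0,"ty":0,"tz":0.15,"spin":0},{"grip":0,"tx":0,"ty":0,"tz":0,"spin":0},{"grip":0,"tx":0,"ty":0,"tz":0,"spin":0}]'
```

```text
clock: 4.45
ee_pos: [0.517, 0.3276, 0.0708]
tool_rot: [[0.937, 0.349, 0.002], [0.349, -0.937, 0.001], [0.003, -0.0, -1.0]]
ft_force: [-3.2, -2.4, 21.0]
opening: -0.0001
grip_force: 10.7
```

Bottomed out: the height stopped changing while the force rose from 11 to 21 N. Retracting and heading to the window.

```bash
python3 -m jog '[{"grip":0,"tx":0,"ty":0,"tz":-2,"spin":0},{"grip":0,"tx":0,"ty":0,"tz":-4,"spin":0},{"grip":0,"tx":0,"ty":0,"tz":-4,"spin":0},{"grip":0,"tx":0,"ty":0,"tz":-4,"spin":0},{"grip":0,"tx":0,"ty":0,"tz":-4,"spin":0},{"grip":0,"tx":0,"ty":0,"tz":-2,"spin":0},{"grip":0,"tx":-1.49,"ty":3.47,"tz":0,"spin":0},{"grip":0,"tx":-1.49,"ty":3.47,"tz":0,"spin":0}]'
```

```text
clock: 5.12
ee_pos: [0.5128, 0.254, 0.2697]
tool_rot: [[0.935, 0.354, 0.004], [0.354, -0.935, 0.004], [0.005, -0.002, -1.0]]
ft_force: [0.6, -0.7, -0.1]
opening: -0.0003
grip_force: 0.0
```

```bash
python3 -m jog '[{"grip":0,"tx":-1.49,"ty":3.47,"tz":0,"spin":0},{"grip":0,"tx":-1.49,"ty":3.47,"tz":0,"spin":0},{"grip":0,"tx":-1.49,"ty":3.47,"tz":0,"spin":0},{"grip":0,"tx":-1.49,"ty":3.47,"tz":0,"spin":0},{"grip":0,"tx":-1.49,"ty":3.47,"tz":0,"spin":0},{"grip":0,"tx":-1.49,"ty":3.47,"tz":0,"spin":0},{"grip":0,"tx":-1.49,"ty":3.47,"tz":0,"spin":0},{"grip":0,"tx":-1.49,"ty":3.47,"tz":0,"spin":0}]'
```

```text
clock: 5.78
ee_pos: [0.4973, -0.052, 0.2679]
tool_rot: [[0.937, 0.349, 0.0], [0.349, -0.937, -0.0], [-0.0, 0.0, -1.0]]
ft_force: [0.7, -0.4, -0.8]
opening: -0.0
grip_force: 0.0
```

```bash
python3 -m jog '[{"grip":0,"tx":-1.49,"ty":3.47,"tz":0,"spin":0},{"grip":0,"tx":-1.49,"ty":3.47,"tz":0,"spin":0},{"grip":0,"tx":-1.49,"ty":3.47,"tz":0,"spin":0},{"grip":0,"tx":-1.49,"ty":3.47,"tz":0,"spin":0},{"grip":0,"tx":0,"ty":0,"tz":0,"spin":4.2},{"grip":0,"tx":0,"ty":0,"tz":0,"spin":4.2},{"grip":0,"tx":0,"ty":0,"tz":0,"spin":0},{"grip":0,"tx":0,"ty":0,"tz":0,"spin":0}]'
```

```text
clock: 6.45
ee_pos: [0.4904, -0.2007, 0.2678]
tool_rot: [[0.978, 0.211, -0.0], [0.211, -0.978, -0.0], [-0.0, -0.0, -1.0]]
ft_force: [-0.3, 0.5, -0.9]
opening: 0.0
grip_force: 0.0
```

Aligned above the pad. I'll lower to 0.19, just above the guard, and look.

```bash
python3 -m jog '[{"grip":0,"tx":0,"ty":0,"tz":3,"spin":0},{"grip":0,"tx":0,"ty":0,"tz":3,"spin":0},{"grip":0,"tx":0,"ty":0,"tz":1.8,"spin":0},{"grip":0,"tx":0,"ty":0,"tz":0,"spin":0}]'; python3 - <<'E'
from h import *
a,d=grab_frame("scene");b,_=grab_frame("top")
print(boxes_of("stop_button_top","top")[:1])
cv2.imwrite("pics/c3.png",np.hstack([cv2.resize(a[90:220,90:230,::-1],(400,371)),cv2.resize(b[165:295,285:425,::-1],(400,371))]))
E
```

```text
clock: 6.78
ee_pos: [0.4881, -0.1993, 0.1866]
tool_rot: [[0.977, 0.212, -0.007], [0.212, -0.977, 0.003], [-0.006, -0.004, -1.0]]
ft_force: [-0.5, 0.5, -0.8]
opening: 0.0001
grip_force: 0.0
[{'at': [0.5161, 0.3266, 0.0778], 'score': 0.7}]
```

View pics/c3.png

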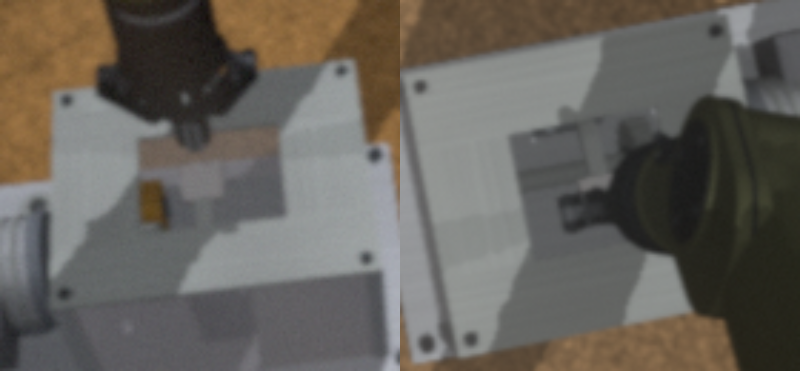

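Left crop: the tip at (192,148) is above the window, the pad is at (200,178), and the knuckles sit well above the tip. Descending to the pad.

```bash
python3 -m jog '[{"grip":0,"tx":0,"ty":0,"tz":1,"spin":0},{"grip":0,"tx":0,"ty":0,"tz":1,"spin":0},{"grip":0,"tx":0,"ty":0,"tz":1,"spin":0},{"grip":0,"tx":0,"ty":0,"tz":0.5,"spin":0},{"grip":0,"tx":0,"ty":0,"tz":0.5,"spin":0},{"grip":0,"tx":0,"ty":0,"tz":0,"spin":0},{"grip":0,"tx":0,"ty":0,"tz":0,"spin":0}]'
```

```text
clock: 7.52
ee_pos: [0.4904, -0.2009, 0.1495]
tool_rot: [[0.978, 0.209, -0.001], [0.209, -0.978, 0.0], [-0.001, -0.0, -1.0]]
ft_force: [0.1, 0.1, -0.0]
opening: 0.0001
grip_force: 0.0
```

```bash
python3 -m jog '[{"grip":0,"tx":0,"ty":0,"tz":0.4,"spin":0},{"grip":0,"tx":0,"ty":0,"tz":0.4,"spin":0},{"grip":0,"tx":0,"ty":0,"tz":0.4,"spin":0},{"grip":0,"tx":0,"ty":0,"tz":0.4,"spin":0},{"grip":0,"tx":0,"ty":0,"tz":0.4,"spin":0},{"grip":0,"tx":0,"ty":0,"tz":0.4,"spin":0},{"grip":0,"tx":0,"ty":0,"tz":0,"spin":0}]'
```

```text
clock: 8.1
ee_pos: [0.4899, -0.2013, 0.1252]
tool_rot: [[0.978, 0.208, -0.001], [0.208, -0.978, -0.0], [-0.001, 0.0, -1.0]]
ft_force: [0.5, -0.9, 0.3]
opening: -0.0
grip_force: 0.3
```

```bash
python3 -m jog '[{"grip":0,"tx":0,"ty":0,"tz":0.3,"spin":0},{"grip":0,"tx":0,"ty":0,"tz":0.2,"spin":0}]'; python3 - <<'E'
from h import *
a,d=grab_frame("scene");P=cloud("scene",d)
print([ (b['at'],b['score']) for b in boxes_of("brake_pad","scene")[:2]])
cv2.imwrite("pics/c4.png",cv2.resize(a[110:200,110:220,::-1],None,fx=5,fy=5,interpolation=2))
E
```

```text
clock: 8.27
ee_pos: [0.4903, -0.2012, 0.1209]
tool_rot: [[0.978, 0.208, -0.0], [0.208, -0.978, -0.0], [-0.0, 0.0, -1.0]]
ft_force: [-3.6, -1.4, 20.0]
opening: -0.0001
grip_force: 10.0
[([0.5027, -0.1996, 0.1218], 0.69)]
```

View pics/c4.png

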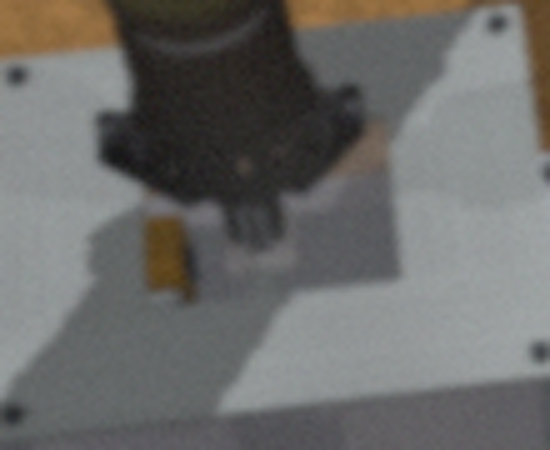

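The fingers rest on the pad at (260,250), clear of all window edges. 20 N at z 0.121 means the lever is at its stop. One last nudge, then withdraw.

```bash
python3 -m jog '[{"grip":0,"tx":0,"ty":0,"tz":0.1,"spin":0},{"grip":0,"tx":0,"ty":0,"tz":0,"spin":0},{"grip":0,"tx":0,"ty":0,"tz":0,"spin":0}]'
```

```text
clock: 8.62
ee_pos: [0.4903, -0.2013, 0.1209]
tool_rot: [[0.978, 0.208, 0.0], [0.208, -0.978, -0.001], [0.0, 0.001, -1.0]]
ft_force: [-4.0, 0.6, 14.6]
opening: -0.0002
grip_force: 7.5
```

```bash
python3 -m jog '[{"grip":0,"tx":0,"ty":0,"tz":-1,"spin":0},{"grip":0,"tx":0,"ty":0,"tz":-1.5,"spin":0},{"grip":0,"tx":0,"ty":0,"tz":-2,"spin":0},{"grip":0,"tx":0,"ty":0,"tz":-3,"spin":0},{"grip":0,"tx":0,"ty":0,"tz":-3,"spin":0},{"grip":0,"tx":0,"ty":0,"tz":-3,"spin":0},{"grip":0,"tx":-3,"ty":-2.5,"tz":0,"spin":0},{"grip":0,"tx":-3,"ty":-2.5,"tz":0,"spin":0}]'
```

```text
clock: 9.28
ee_pos: [0.4244, -0.1649, 0.2568]
tool_rot: [[0.978, 0.208, 0.009], [0.208, -0.978, -0.002], [0.008, 0.003, -1.0]]
ft_force: [0.1, 1.9, -0.9]
opening: -0.0002
grip_force: 0.0
```

```bash
python3 -m jog '[{"grip":0,"tx":-2,"ty":-3,"tz":0,"spin":0},{"grip":0,"tx":0,"ty":-3.5,"tz":0,"spin":0},{"grip":0,"tx":0,"ty":-3.5,"tz":0,"spin":0},{"grip":0,"tx":0,"ty":-3.5,"tz":0,"spin":0},{"grip":0,"tx":0,"ty":0,"tz":0,"spin":0},{"grip":0,"tx":0,"ty":0,"tz":0,"spin":0}]'; python3 - <<'E'
from h import *
for n in("top","scene"):
    p,d=grab_frame(n);P=cloud(n,d)
    print(n,[(b['at'],b['score']) for b in boxes_of("brake_pad",n)[:2]])
    q=np.linalg.norm(P[...,:2]-[.491,-.2],axis=-1)<.008;print(np.median(P[q],0))
E
```

```text
clock: 9.78
ee_pos: [0.3738, -0.0346, 0.2551]
tool_rot: [[0.977, 0.214, 0.001], [0.214, -0.977, 0.001], [0.001, -0.0, -1.0]]
ft_force: [0.2, 0.2, 0.7]
opening: -0.0003
grip_force: 0.0
top [([0.4974, -0.1923, 0.1208], 0.81)]
[ 0.49046481 -0.19870557  0.12058746]
scene [([0.4951, -0.2008, 0.1202], 0.59)]
[ 0.48955036 -0.19937381  0.11988963]
```

```bash
python3 -c "
from station import arm
print(arm.close_job())"
```

```text
the job is handed in; nothing more can be done
None
```

I pushed the stop button all the way in, then pressed the brake lever down to its stop; it stayed down, with the pad measured at 0.120 m. The arm drew back out with no sign of touching the guard, start button or loose parts, and the job is handed in at about 10 s on the robot's clock.

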